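# Tip the marbles from the latched box into the cut-glass bowl

### The arm

A 6-joint arm with a two-finger parallel gripper is mounted at the origin on the work surface. World frame = base frame: x ahead of the robot, y to its left, z up, the work surface at z = 0. Lengths are in m, angles in rad, forces in N, time in s.
With the tool pointing down it reaches from about 0.3 to 0.775 m from the base axis. Payload 14.6 kg.
Tool frame: the origin (TCP) lies midway between the tips of the shut fingers; the grasp point (between the pads) lies 19 mm behind it (grip_point_offset is the z of the grasp point in the tool frame, in m); z points along the fingers, y is the line along which they close (so a half turn about z gives the same grasp; the last joint's range is limited). The gripper opens to 94 mm and grips with 3 to 60 N. Pads are 16 mm wide; open, the fingers measure 119 mm over their backs; the gripper's body (75 mm by 177 mm) begins 78 mm behind the grasp point.
Start: joints at [1.23, 0.3, 1.521, -0, 1.321, -0.067], TCP at [0.149, 0.53, 0.205] pointing down, gripper open.
Joint ranges: [-3.03, 3.03], [-0.79, 2.21], [0.23, 2.52], [-1.04, 4.18], [0, 3.07], [-2.55, 2.55]. Speed limits (rad/s): [2.22, 2.22, 2.57, 3.14, 3.14, 3.14].

### API

Orientations are given as a unit quaternion [x, y, z, w].
In Python, from rig import observe, get_image, finish_job, recognise, silhouettes, landmark_of, grip_point_offset gives the robot as it stands.
- The arm moves only by the shell command python3 -m handwheel 'ROWS' [FORCE]. ROWS is JSON, a list of rows, each an object with "xyz": the shift along the tool's x, y, z in mm, a list of three; "angular": the turn, a rotation vector about the tool's x, y, z in units of 6 degrees (1.0 is 6 degrees), a list of three; "hand": the opening, from 0 (shut) to 1 (fully open). A call has 1 to 5 rows; each row is the pose to reach, as a shift and turn from the pose commanded when the call began, along the tool's axes at that moment; what a row does not reach only later rows make up. A row lasts 1/10 s, in which the tool goes at most 50 mm and 8.59 degrees, less where a joint would pass 70% of its speed; a pose out of reach is approached as far as the arm can. A call with a gripper value outside its range is refused whole. The fingers move at their own pace and stop on an object; FORCE is the grip in N (left out, the last holds). Time passes only in rows, so rows that repeat a pose let the fingers close. It gives the time, the measured TCP pose, the force, the opening and the grip force at its end, in the units of the state.
- observe(): the state, without advancing time (a new reading comes with each control period).
- get_image(name): name is "side" or "top"; returns a dict with "frame" (420x560x3 uint8, red, green, blue), "fx", "fy", "cx", "cy" (pixels), "world_from_camera" (4x4, takes a point from camera to world coordinates). Camera axes: x right, y up, looking along -z (the intrinsics and any distortion apply to the point x, -y, -z); pixel columns grow to the right and rows downward; lengths in m; the calibration is good to about 2 mm. A picture is of the moment at which its call begins. There is no depth.
- finish_job(): hands the job in; it is judged then, once.
Trained networks look in a picture, given as the dict that the camera call returned (one of the last four; its "shot" number tells which), for a name from the list of things; names that differ only in an ending like _2 or _b are one class to them, and where a whole thing is asked for, a point or a joint stands for the part that bears it (a point fixed in the world has none). Each returns a list of dicts, best first, with "p" (0 to 1); they miss things now and then, are a little off and sometimes report something else, mostly with a low value. They report only what shows in the picture. A call takes as long as a camera call. They do not tell look-alikes from the thing itself.
- recognise(picture, label): "location" ([x, y, z] in m, in world coordinates, good to about 4 mm: the middle of the surface that is visible of it).
- silhouettes(picture, label): "mask" (420x560 bool, what is visible of it).
- landmark_of(picture, label): "location" ([x, y, z] in m, in world coordinates, good to about 4 mm: a listed point, or the origin of a listed thing).
The state is a dict: "time": time; "joints": joint angles; "joint_vel": joint speeds; "joint_torque": joint torques, N m; "eef_pos": TCP position; "tcp_rot": TCP orientation; "ft_force": force on the tool from outside, world axes, zero at the start; "ft_torque": the same for the moment, N m; "opening": finger opening in m; "finger_force": force on a finger pad.
Only numpy, scipy, OpenCV 4.12 (cv2) and the standard library are available. Lean on these libraries where they do the work, as an engineer would, in place of code of your own. Each camera call takes 0.05 s, during which the arm holds its last target. There are 200 camera calls.

### The job

Unhook the brass latch of the wooden box and, with the box still standing on its felt mat, swing the lid fully back until it snaps over its detent and stays there by itself. Then pick the box up by its sides, hold it low over the cut-glass bowl, tip all five glass marbles into the bowl over the box's front rim, and stand the empty box upright on the middle of its green felt mat again. Leave the bowl and everything else on the shelf where it is.

Things in the scene. Friction and masses are not known exactly. Their poses are not given: they have to be found in the camera images.
- box: the pale wooden box: 92 mm deep (its x) by 66 mm wide (its y), sides 40 mm high, lid on top 10 mm thick, walls and floor 6 mm; about 0.36 kg. Origin: centre of its underside; z up. The front with the latch is its -x face, the hinge is along its far +x edge, and the two plain flat sides to grip it by are its -y and +y faces.
- lid (a joint): angle of the box lid (rad) about the hinge line: 0 shut, grows as it swings up and back. Let go below about 1.4 it falls shut; let go just past upright it stands loosely, leaning on the spring detent at about 1.72; pushed on (0.05 Nm, some 0.6 N at its free edge) it goes over the detent at 2.05 and is then held against its stop at 2.30. A lid short of the detent falls shut when the box is tipped
- latch (a joint): angle of the brass hook (rad): 0 hanging straight down round its stud (locked), grows as its thumb piece swings sideways towards the box's -y side and up; clear of the stud from 0.4, stop at 1.5. Light friction: it stays where it is put
- latch_tab (a point): 7 mm ball on the end of the hook's thumb pin (5 mm thick, along the box's x, standing out from the hook). When locked it is 19.5 mm in front of the front face and 26.5 mm above the box's underside. The hook pivots on the lid's front edge 19 mm above it, about the box's x, and rides on the lid; the stud it holds stands 5 mm out from the front face
- lid_knob (a point): centre of the 14 mm brass ball knob on the lid: 12 mm above the lid's top (62 mm above the box's underside when shut), 14 mm behind the lid's front edge, on the middle line, on a 7 mm stem. It rides on the lid: 84 mm from the hinge line along the lid and 22 mm above the lid's underside
- box_hinge (a point): middle of the hinge line, which runs along the box's y: 52 mm behind the box's centre, 40 mm above its underside (level with the lid's underside). The lid reaches from 6 to 98 mm from this line
- box_lip (a point): middle of the front rim of the box (outer edge, 40 mm above the underside), over which the marbles pour. The inside front is scooped: a smooth ramp rises at 55 deg from the floor (starting 16 mm in front of centre) to the rim, so the marbles run out once the box is tipped some 65 to 80 deg front-down
- mat: green felt mat, 150 mm (its x) by 130 mm (its y), 3 mm thick, fixed to the shelf. Origin: centre of its underside. The box starts on it, within 16 mm of its middle
- bowl: cut-glass bowl, round, 152 mm across the rim, 82 mm high, inner floor 10 mm up and 80 mm across, wall 6 mm; 0.85 kg, loose. Origin: centre of its underside
- stork: white porcelain stork figurine with red legs and beak, 168 mm high, base 68 mm across (beak reaches 60 mm to its -x side), loose. Origin: centre of its underside
- cactus: cactus in a terracotta pot, 76 mm across, 123 mm high, loose. Origin: centre of its underside
- candle: brass candlestick with ivory candle, foot 74 mm across, 142 mm high, loose. Origin: centre of its underside
- remote: black remote control lying flat, 160 mm (its x) by 44 mm by 18 mm, loose. Origin: centre of its underside
- coaster: white and blue round ceramic coaster, 96 mm across, 8 mm thick, loose. Origin: centre of its underside
- cup: blue ceramic cup with a handle (at its +y), 64 mm across, 58 mm high, loose. Origin: centre of its underside
- glasses_case: dark red spectacle case, 58 mm (its x) by 130 mm (its y) by 34 mm, loose. Origin: centre of its underside
- marble0_center (a point): centre of the blue glass marble, 20 mm across, 10.5 g; starts loose inside the shut box
- marble1_center (a point): centre of the red glass marble, 20 mm across, 10.5 g; starts loose inside the shut box
- marble2_center (a point): centre of the green glass marble, 20 mm across, 10.5 g; starts loose inside the shut box
- marble3_center (a point): centre of the amber glass marble, 20 mm across, 10.5 g; starts loose inside the shut box
- marble4_center (a point): centre of the violet glass marble, 20 mm across, 10.5 g; starts loose inside the shut box
Not all that is in view belongs to the job. Leave any pink look-alike of the box alone. Several things look just like the mat: the one meant starts farthest from the robot's base.

How it is judged:
On the way, in this order (a step that is already met when the one before it is completed fails the run):
1. the hook is swung clear of its stud (value of joint latch above 0.4 rad), for 0.1 s.
2. the lid is over its detent and fully back, the box still standing on the mat (value of joint lid above 2.15 rad and angle between box's own z axis and vertical below 0.15 rad and z of box in the frame of mat below 0.012 m and horizontal distance between box and mat below 0.05 m), for 0.2 s.
3. the box is being tipped low over the bowl, lid fully back: front rim inside the bowl's rim and at most 160 mm above it (angle between box's own z axis and vertical above 0.7 rad and value of joint lid above 2.15 rad and horizontal distance between box_lip and bowl below 0.076 m and z of box_lip in the frame of bowl below 0.242 m), for 0.05 s.
At the end, for the whole second after the job is handed in: all five marbles lie inside the bowl; the box stands upright (within 0.1 rad) and at rest on the felt mat, its centre within 35 mm of the mat's centre, released; the bowl stands upright; bystanders within 20 mm of where they were and the bowl within 30 mm (horizontal distance between each of marble0_center, marble1_center, marble2_center, marble3_center, marble4_center and bowl below 0.066 m and z of marble0_center in the frame of bowl between 0.015 and 0.075 m and z of marble1_center in the frame of bowl between 0.015 and 0.075 m and z of marble2_center in the frame of bowl between 0.015 and 0.075 m and z of marble3_center in the frame of bowl between 0.015 and 0.075 m and z of marble4_center in the frame of bowl between 0.015 and 0.075 m and angle between each of box, bowl's own z axis and vertical below 0.1 rad and horizontal distance between box and mat below 0.035 m and z of box in the frame of mat between 0 and 0.007 m and linear speed of box below 0.02 m/s); the robot touches nothing.
It fails at once if the box was tipped (over 0.5 rad) while its lid was not back past the detent (angle between box's own z axis and vertical above 0.5 rad and value of joint lid below 2.05 rad).
It fails at once if the bowl was shoved more than 30 mm or tipped (distance of bowl from where it was at the start of the episode above 0.03 m or angle between bowl's own z axis and vertical above 0.3 rad).
It fails at once if the stork, cactus or candlestick was shoved more than 20 mm or knocked over (distance of any of stork, cactus, candle from where it was at the start of the episode above 0.02 m or angle between any of stork, cactus, candle's own z axis and vertical above 0.4 rad).
It fails at once if the remote, coaster, cup or spectacle case was shoved more than 20 mm or knocked over (distance of any of remote, coaster, cup, glasses_case from where it was at the start of the episode above 0.02 m or angle between any of remote, coaster, cup, glasses_case's own z axis and vertical above 0.4 rad).
It also fails if it takes over 72 s, if anything falls off the work surface, if the arm or the gripper's body presses on something with over 40 N, if the wrist force passes 120 N, or if a joint passes its speed limit or range.

## Working session

There is one attempt and no reset: what is moved stays moved. The work goes in short steps, Python scripts to look and compute and a shell command to move; the robot and the scene stay as the last step left them, time stands still between calls to the robot, and variables do not carry over. Pictures are saved under pics/ and viewed, at most 10 in all, crops included, and the job is handed in when it is done.

```bash
mkdir -p pics; ls; cat > h.py <<'E'
from rig import *
import numpy as np, cv2
def save(p,n): cv2.imwrite('pics/'+n, cv2.cvtColor(p['frame'],cv2.COLOR_RGB2BGR))
E
python3 - <<'E'
from h import *
np.set_printoptions(precision=4,suppress=True)
s=observe(); print(s['time'],s['eef_pos'],s['tcp_rot'],s['opening'],grip_point_offset)
P={n:get_image(n) for n in('side','top')}
for n,p in P.items(): save(p,n+'0.png'); print(n,p['fx'],p['world_from_camera'],[k for k in p])
for l in ['box','mat','latch_tab','lid_knob','box_hinge','box_lip','bowl','stork','cactus','candle','remote','coaster','cup','glasses_case']:
  for n,p in P.items():
    print(l,n,[(round(d['p'],2),np.round(d['location'],3).tolist()) for d in landmark_of(p,l)[:5]])
E
```

```text
pics
0.0 [0.1486 0.5293 0.2049] [ 0.1365  0.9906 -0.0006 -0.0001] 0.09411578792860124 -0.0188
side 379.95144011378494 [[ 0.8771  0.2392 -0.4165  0.1028]
 [-0.4803  0.4219 -0.769  -0.6801]
 [-0.0083  0.8745  0.4849  0.5255]
 [ 0.      0.      0.      1.    ]] ['frame', 'fx', 'fy', 'cx', 'cy', 'world_from_camera', 'shot']
top 533.8733943235751 [[-0.0115  0.9891 -0.1469  0.2711]
 [-0.9999 -0.013  -0.0091  0.0103]
 [-0.0109  0.1467  0.9891  1.3506]
 [ 0.      0.      0.      1.    ]] ['frame', 'fx', 'fy', 'cx', 'cy', 'world_from_camera', 'shot']
box side [(0.75, [0.314, -0.186, -0.002]), (0.66, [0.514, -0.222, 0.007])]
box top [(0.86, [0.511, -0.22, 0.002]), (0.78, [0.318, -0.182, 0.0])]
mat side [(0.93, [0.5, -0.231, 0.001])]
mat top [(0.96, [0.502, -0.228, 0.002]), (0.65, [0.198, -0.366, 0.002])]
latch_tab side [(0.6, [0.356, -0.234, 0.026]), (0.37, [0.446, -0.232, 0.032])]
latch_tab top [(0.44, [0.441, -0.234, 0.03]), (0.43, [0.354, -0.238, 0.028])]
lid_knob side [(0.6, [0.334, -0.208, 0.063]), (0.57, [0.482, -0.221, 0.061])]
lid_knob top [(0.87, [0.338, -0.212, 0.06]), (0.57, [0.474,
[... 743 characters left out ...]
[(0.78, [0.72, -0.007, 0.003]), (0.2, [0.618, -0.008, -0.001])]
candle side [(0.91, [0.643, 0.372, -0.003])]
candle top [(0.73, [0.643, 0.372, 0.001]), (0.71, [0.616, -0.007, -0.002])]
remote side [(0.75, [0.479, -0.002, 0.001]), (0.56, [0.48, -0.224, 0.066])]
remote top [(0.57, [0.478, -0.005, 0.003])]
coaster side [(0.81, [0.418, -0.39, -0.001])]
coaster top [(0.79, [0.421, -0.392, -0.005]), (0.75, [0.512, -0.22, 0.005]), (0.43, [0.561, -0.208, 0.041])]
cup side [(0.84, [0.407, 0.384, 0.0])]
cup top [(0.7, [0.407, 0.385, 0.002])]
glasses_case side [(0.65, [0.619, -0.009, -0.001]), (0.63, [0.485, 0.17, -0.0])]
glasses_case top [(0.74, [0.617, -0.007, -0.002]), (0.3, [0.479, -0.006, 0.001])]
```

View pics/side0.png

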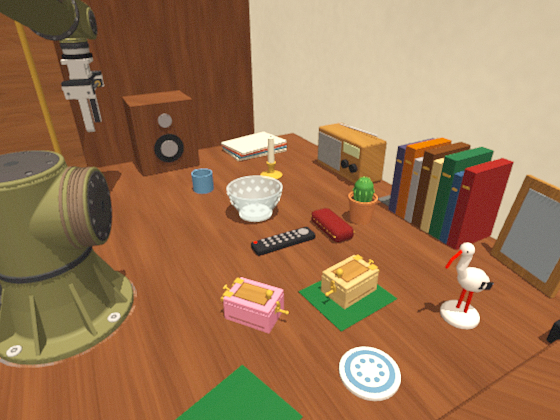

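View pics/top0.png

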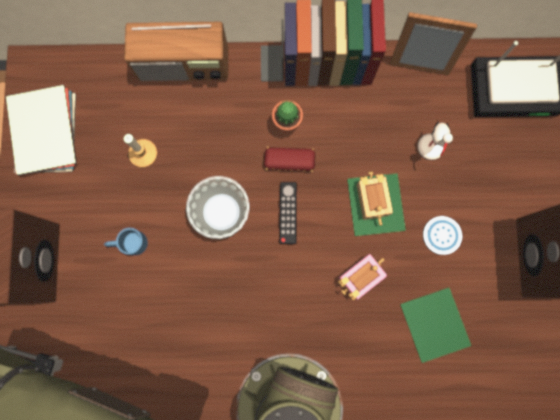

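The pale box is on the mat at about (375,197) in the top picture, with its front facing the robot. The pink look-alike is at (362,277), and the bowl is at (217,210). The network locations agree with this and give a box yaw of about 0.17. I'll refine that and plan the approach to the latch.

```bash
cat >> h.py <<'E'
from scipy.spatial.transform import Rotation as R
np.set_printoptions(precision=2,suppress=True)
def plan(p, yaw, tilt=0, org=(0,0,0), grasp=False):
    """rows' shift (mm) and turn (6 deg units) to put the TCP (or grasp point) at p in the frame (org,yaw);
    tilt>0: front (-x) of the held box goes down"""
    s=observe(); R0=R.from_quat(s['tcp_rot']); Rz=R.from_euler('z',yaw)
    Rt=Rz*R.from_euler('y',-tilt)*R.from_matrix(np.diag([-1,1,-1.]))
    t=np.array(org)+Rz.apply(p)
    if grasp: t=t-Rt.apply([0,0,grip_point_offset])
    print('t',round(s['time'],2),'tcp',np.array(s['eef_pos'])*1000,'->',t*1000,'F',np.array(s['ft_force']),'open',round(s['opening']*1000,1),'ff',s['finger_force'])
    print('  xyz',R0.inv().apply(t-s['eef_pos'])*1000,'ang',(R0.inv()*Rt).as_rotvec()/np.radians(6))
OFF={'latch_tab':-.0655,'box_lip':-.046,'lid_knob':-.032,'box_hinge':.052,'box':0}
def boxpose(near,labels=OFF):
    A=[];pic=[get_image(n) for n in('side','top')]
    for l in labels:
        for p in pic:
            for d in landmark_of(p,l):
                q=np.array(d['location'])
                if d['p']>.3 and np.hypot(*(q[:2]-near))<.1: A.append((OFF[l],q[0],q[1])); break
    A=np.array(A); X,Y=np.polyfit(A[:,0],A[:,1],1),np.polyfit(A[:,0],A[:,2],1)
    yaw=np.arctan2(Y[0],X[0]); c=A[:,1:].mean(0)-A[:,0].mean()*np.array([np.cos(yaw),np.sin(yaw)])
    return c,yaw,pic
E
python3 - <<'E'
from h import *
C=[]
for i in range(3):
    c,y,pic=boxpose(np.array([.51,-.22])); C.append((*c,y)); print(np.round(C[-1],4))
C=np.median(C,0)
for l in('box','mat'):
  for m in silhouettes(pic[1],l)[:2]:
    r=cv2.minAreaRect(cv2.findNonZero(m['mask'].astype(np.uint8))); print(l,round(m['p'],2),r)
B=(C[0],C[1],.003)
plan([-.068,.030,.2],C[2],0,B); 
print(pic[1]['cx'],pic[1]['cy'])
E
```

```text
[ 0.51 -0.22  0.21]
[ 0.51 -0.22  0.19]
[ 0.51 -0.22  0.19]
box 0.74 ((373.21331787109375, 196.24508666992188), (47.24580001831055, 30.92027473449707), 79.2156982421875)
box 0.65 ((363.1076965332031, 276.1384582519531), (29.293737411499023, 51.22018051147461), 52.12501525878906)
mat 0.76 ((435.2964172363281, 324.9299011230469), (63.02943420410156, 52.9393424987793), 70.34617614746094)
mat 0.62 ((376.2031555175781, 205.05113220214844), (59.052616119384766, 51.110748291015625), 83.0887680053711)
t 3.4 tcp [148.72 529.49 205.44] -> [ 436.8  -203.02  203.  ] F [-0.14  0.27  0.45] open 94.0 ff 0.0
  xyz [-475.41 -627.33    2.46] ang [-0.    0.   -4.43]
277.3709554792112 216.11746311075993
```

```bash
M="python3 -m handwheel"
$M '[{"xyz":[-24,-31,0],"angular":[0,0,0],"hand":0},{"xyz":[-48,-63,0],"angular":[0,0,0],"hand":0},{"xyz":[-71,-94,0],"angular":[0,0,0],"hand":0},{"xyz":[-95,-126,0],"angular":[0,0,0],"hand":0},{"xyz":[-119,-157,0],"angular":[0,0,0],"hand":0}]' 10
$M '[{"xyz":[-24,-31,0],"angular":[0,0,0],"hand":0},{"xyz":[-48,-63,0],"angular":[0,0,0],"hand":0},{"xyz":[-71,-94,0],"angular":[0,0,0],"hand":0},{"xyz":[-95,-126,0],"angular":[0,0,0],"hand":0},{"xyz":[-119,-157,0],"angular":[0,0,0],"hand":0}]'
$M '[{"xyz":[-24,-31,0],"angular":[0,0,0],"hand":0},{"xyz":[-48,-63,0],"angular":[0,0,0],"hand":0},{"xyz":[-71,-94,0],"angular":[0,0,0],"hand":0},{"xyz":[-95,-126,0],"angular":[0,0,0],"hand":0},{"xyz":[-119,-157,0],"angular":[0,0,0],"hand":0}]'
$M '[{"xyz":[-24,-31,0],"angular":[0,0,0],"hand":0},{"xyz":[-48,-63,0],"angular":[0,0,-1],"hand":0},{"xyz":[-71,-94,0],"angular":[0,0,-2.2],"hand":0},{"xyz":[-95,-126,0],"angular":[0,0,-3.4],"hand":0},{"xyz":[-119,-157,0],"angular":[0,0,-4.4],"hand":0}]'
python3 -c "
from h import *
plan([-.068,.030,.016],.185,0,(.5095,-.2205,.003))"
```

```text
time: 3.9
eef_pos: [0.221, 0.3447, 0.2055]
tcp_rot: [0.136, 0.991, 0.0, 0.0]
ft_force: [0.3, 0.0, 0.1]
opening: 0.0571
finger_force: 0.0
time: 4.4
eef_pos: [0.2931, 0.1614, 0.2057]
tcp_rot: [0.136, 0.991, 0.0, 0.0]
ft_force: [0.8, -0.5, -0.1]
opening: 0.0174
finger_force: 0.0
time: 4.9
eef_pos: [0.3654, -0.0222, 0.2057]
tcp_rot: [0.137, 0.991, 0.0, 0.0]
ft_force: [1.7, 1.0, 0.7]
opening: 0.0003
finger_force: 0.0
time: 5.4
eef_pos: [0.4375, -0.2056, 0.2055]
tcp_rot: [-0.096, 0.995, -0.0, 0.0]
ft_force: [0.7, -0.2, -0.7]
opening: 0.0005
finger_force: 0.0
t 5.4 tcp [ 437.5  -205.6   205.51] -> [ 437.14 -203.52   19.  ] F [ 0.73 -0.18 -0.66] open 0.5 ff 0.0
  xyz [  0.     2.14 186.51] ang [-0.    0.    0.06]
```

```bash
M="python3 -m handwheel"
$M '[{"xyz":[0,2,40],"angular":[0,0,0],"hand":0},{"xyz":[0,2,80],"angular":[0,0,0],"hand":0},{"xyz":[0,2,120],"angular":[0,0,0],"hand":0},{"xyz":[0,2,155],"angular":[0,0,0],"hand":0},{"xyz":[0,2,186],"angular":[0,0,0],"hand":0}]'
$M '[{"xyz":[0,-6,0],"angular":[0,0,0],"hand":0},{"xyz":[0,-12,0],"angular":[0,0,0],"hand":0},{"xyz":[0,-18,0],"angular":[0,0,0],"hand":0},{"xyz":[0,-24,0],"angular":[0,0,0],"hand":0},{"xyz":[0,-30,0],"angular":[0,0,0],"hand":0}]'
python3 - <<'E'
from h import *
plan([-.068,.030,.016],.185,0,(.5095,-.2205,.003))
a=get_image('side');b=get_image('top')
f=a['frame'][230:320,290:410]; g=b['frame'][150:250,330:430]
cv2.imwrite('pics/l1.png',cv2.cvtColor(np.hstack([cv2.resize(f,(400,300),interpolation=2),cv2.resize(g,(300,300),interpolation=2)]),cv2.COLOR_RGB2BGR))
for p in(a,b):
  print([(round(d['p'],2),np.round(d['location'],3)*1000) for d in landmark_of(p,'latch_tab')])
E
```

```text
time: 5.9
eef_pos: [0.4364, -0.2017, 0.0178]
tcp_rot: [-0.093, 0.996, 0.0, -0.0]
ft_force: [0.7, -0.1, -0.3]
opening: 0.001
finger_force: 0.0
time: 6.4
eef_pos: [0.443, -0.2321, 0.0206]
tcp_rot: [-0.093, 0.996, -0.0, 0.001]
ft_force: [-0.0, 1.5, 0.9]
opening: 0.0003
finger_force: 0.8
t 6.4 tcp [ 442.96 -232.15   20.57] -> [ 437.14 -203.52   19.  ] F [-0.02  1.47  0.94] open 0.3 ff 0.8055342547595501
  xyz [ 0.41 29.21  1.53] ang [-0.01  0.01  0.02]
[(0.6, array([ 356., -233.,   27.])), (0.49, array([ 452., -250.,   38.]))]
[]
```

View pics/l1.png

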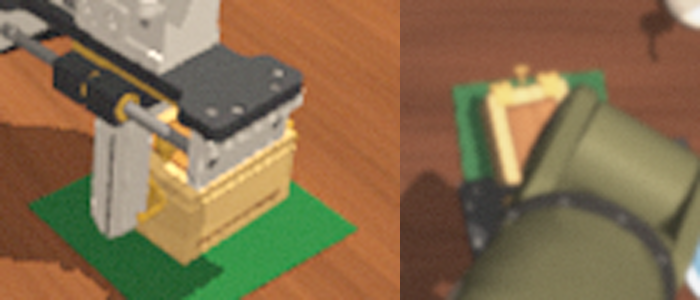

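The hook has swung to about 1 rad (tab at z≈38 mm, moved 16 mm sideways). Next I back off and go to the knob.

```bash
M="python3 -m handwheel"
$M '[{"xyz":[0,6,0],"angular":[0,0,0],"hand":0},{"xyz":[2,14,0],"angular":[0,0,0],"hand":0},{"xyz":[2,14,-35],"angular":[0,0,0],"hand":0.2},{"xyz":[2,14,-75],"angular":[0,0,0],"hand":0.5},{"xyz":[2,14,-110],"angular":[0,0,0],"hand":0.5}]'
python3 - <<'E'
from h import *
b=(.51,-.22)
c,y,pic=boxpose(np.array(b),['lid_knob','box_hinge','box']); print(np.round(c,4)*1000,y)
for p in pic:
  for l in('lid_knob','latch_tab'):
    print(l,[(round(d['p'],2),np.round(d['location'],3)*1000) for d in landmark_of(p,l)])
plan([-.032,0,.053],.185,0,(.5095,-.2205,.003))
E
```

```text
time: 7.1
eef_pos: [0.4375, -0.2171, 0.1311]
tcp_rot: [-0.094, 0.996, -0.0, 0.0]
ft_force: [-0.2, -0.8, -0.1]
opening: 0.021
finger_force: 0.0
[ 510.2 -219. ] 0.20708683830076963
lid_knob [(0.97, array([ 336., -208.,   64.])), (0.58, array([ 481., -224.,   64.])), (0.22, array([ 464., -230.,   40.]))]
latch_tab [(0.53, array([ 560., -210.,   46.])), (0.37, array([ 353., -232.,   28.]))]
lid_knob [(0.87, array([ 478., -225.,   62.]))]
latch_tab []
t 7.7 tcp [ 437.65 -217.84  128.93] -> [ 478.05 -226.39   56.  ] F [-0.76 -0.    0.97] open 47.0 ff 0.0
  xyz [-38.16 -15.95  72.89] ang [ 0.01 -0.01  0.02]
```

```bash
M="python3 -m handwheel"
$M '[{"xyz":[-20,-7,10],"angular":[0,0,0],"hand":0.5},{"xyz":[-39,-15,25],"angular":[0,0,0],"hand":0.5},{"xyz":[-39,-15,50],"angular":[0,0,0],"hand":0.5},{"xyz":[-39,-15,72],"angular":[0,0,0],"hand":0.5},{"xyz":[-39,-15,72],"angular":[0,0,0],"hand":0.3}]' 8
$M '[{"xyz":[0,0,0],"angular":[0,0,0],"hand":0},{"xyz":[0,0,0],"angular":[0,0,0],"hand":0},{"xyz":[0,0,0],"angular":[0,0,0],"hand":0},{"xyz":[0,0,0],"angular":[0,0,0],"hand":0}]' 8
python3 - <<'E'
from h import *
a=get_image('side'); save(a,'k.png')
plan([-.032,0,.053],.185,0,(.5095,-.2205,.003))
# knob arc with tool tilt: TCP relative to start (tool axes), knob 10 mm behind the tip
k=lambda th: 86.8*np.array([-np.cos(th+.256),np.sin(th+.256)])
for th in (.15,.3,.45,.6,.75,.9,1.05,1.2,1.35,1.5,1.6,1.66):
    t=-.3*th/1.6   # fingers point back towards the front (-x)
    tip=lambda a: 10*np.array([np.sin(a),-np.cos(a)])
    d=k(th)+tip(t)-k(0)-tip(0)
    print(th,'xyz',round(-d[0],1),0,round(-d[1],1),'ang y',round(-np.degrees(t)/6,2))
E
```

```text
time: 8.2
eef_pos: [0.4782, -0.2251, 0.0554]
tcp_rot: [-0.093, 0.996, 0.001, -0.001]
ft_force: [-0.5, 0.4, 1.5]
opening: 0.0422
finger_force: 0.0
time: 8.6
eef_pos: [0.4791, -0.2257, 0.0582]
tcp_rot: [-0.093, 0.996, -0.0, 0.0]
ft_force: [-0.6, -0.8, 2.0]
opening: 0.0131
finger_force: 8.0
t 8.65 tcp [ 479.11 -225.69   58.1 ] -> [ 478.05 -226.39   56.  ] F [-0.71 -1.45  3.12] open 13.2 ff 8.000153750181198
  xyz [ 1.18 -0.48  2.1 ] ang [-0.01  0.01  0.02]
0.15 xyz -3.9 0 -12.3 ang y 0.27
0.3 xyz -9.7 0 -23.8 ang y 0.54
0.45 xyz -17.1 0 -34.4 ang y 0.81
0.6 xyz -26.0 0 -43.6 ang y 1.07
0.75 xyz -36.1 0 -51.4 ang y 1.34
0.9 xyz -47.3 0 -57.6 ang y 1.61
1.05 xyz -59.3 0 -62.0 ang y 1.88
1.2 xyz -71.8 0 -64.5 ang y 2.15
1.35 xyz -84.5 0 -65.1 ang y 2.42
1.5 xyz -97.2 0 -63.7 ang y 2.69
1.6 xyz -105.4 0 -61.8 ang y 2.86
1.66 xyz -110.3 0 -60.2 ang y 2.97
```

View pics/k.png

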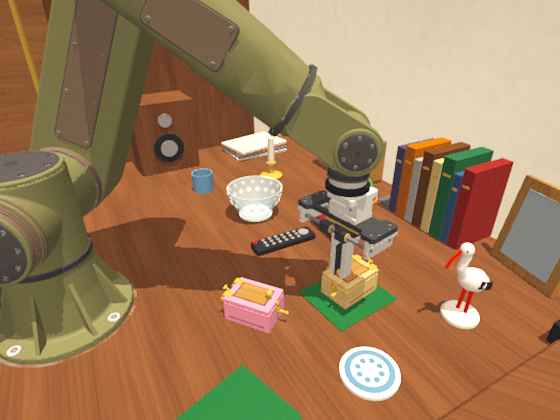

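```bash
M="python3 -m handwheel"
$M '[{"xyz":[-4.3,0,-12.3],"angular":[0,0,0],"hand":0},{"xyz":[-10.3,0,-23.8],"angular":[0,0,0],"hand":0},{"xyz":[-18,0,-34.3],"angular":[0,0,0],"hand":0},{"xyz":[-27,0,-43.6],"angular":[0,0,0],"hand":0},{"xyz":[-37.5,0,-51.3],"angular":[0,0,0],"hand":0}]'
$M '[{"xyz":[-11.5,0,-6.1],"angular":[0,0,0],"hand":0},{"xyz":[-23.8,0,-10.5],"angular":[0,0,0],"hand":0},{"xyz":[-36.6,0,-12.9],"angular":[0,0,0],"hand":0},{"xyz":[-49.5,0,-13.4],"angular":[0,0,0],"hand":0},{"xyz":[-58,0,-13],"angular":[0,0,0],"hand":0}]'
$M '[{"xyz":[-4,0,0.8],"angular":[0,0.5,0],"hand":0},{"xyz":[-8,0,1.6],"angular":[0,0.9,0],"hand":0},{"xyz":[-13,0,3.2],"angular":[0,1.8,0],"hand":0},{"xyz":[-17.5,0,4.9],"angular":[0,2.7,0],"hand":0},{"xyz":[-17.5,0,4.9],"angular":[0,2.7,0],"hand":0}]'
python3 - <<'E'
from h import *
a=get_image('side'); save(a,'k2.png')
for d in landmark_of(a,'lid_knob')[:2]: print(d)
plan([-.032,0,.053],.185,0,(.5095,-.2205,.003))
E
```

```text
time: 9.15
eef_pos: [0.5168, -0.2184, 0.1101]
tcp_rot: [-0.093, 0.996, -0.0, 0.0]
ft_force: [0.8, 0.2, -2.0]
opening: 0.013
finger_force: 8.0
time: 9.65
eef_pos: [0.5742, -0.2074, 0.1226]
tcp_rot: [-0.094, 0.996, -0.0, 0.001]
ft_force: [-0.1, -0.2, 1.1]
opening: 0.013
finger_force: 8.0
time: 10.15
eef_pos: [0.5912, -0.2035, 0.1157]
tcp_rot: [-0.093, 0.985, -0.013, -0.142]
ft_force: [0.2, 1.1, 0.9]
opening: 0.0135
finger_force: 8.0
{'location': [0.3347, -0.2082, 0.0669], 'p': 0.84}
{'location': [0.5946, -0.2017, 0.124], 'p': 0.57}
t 10.25 tcp [ 590.17 -203.99  116.2 ] -> [ 478.05 -226.39   56.  ] F [-1.02 -0.01 -2.87] open 12.8 ff 7.999824732542038
  xyz [93.05 -1.15 89.65] ang [ 0.   -2.69  0.02]
```

View pics/k2.png

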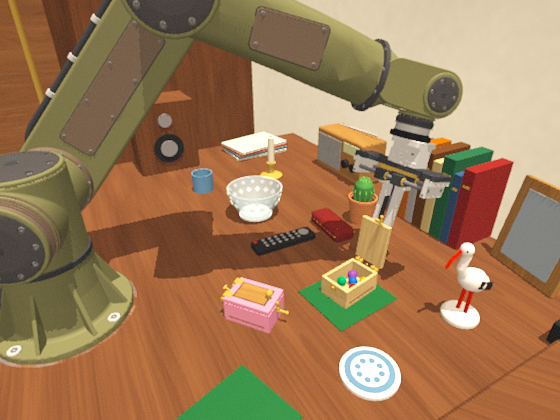

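```bash
M="python3 -m handwheel"
$M '[{"xyz":[0,0,0],"angular":[0,0,0],"hand":0.3},{"xyz":[0,0,0],"angular":[0,0,0],"hand":0.4},{"xyz":[0,0,-10],"angular":[0,0,0],"hand":0.4},{"xyz":[-5,0,-40],"angular":[0,0,0],"hand":0.4},{"xyz":[-5,0,-80],"angular":[0,0,0],"hand":0.3}]'
$M '[{"xyz":[0,0,0],"angular":[0,-0.9,0],"hand":0},{"xyz":[0,0,0],"angular":[0,-1.8,0],"hand":0},{"xyz":[0,0,0],"angular":[0,-2.7,0],"hand":0}]'
python3 - <<'E'
from h import *
a=get_image('side')
for d in landmark_of(a,'lid_knob')[:2]: print(d)
plan([.015,0,.185],.185,0,(.5095,-.2205,.003))
plan([.015,0,.115],.185,0,(.5095,-.2205,.003))
E
```

```text
time: 10.75
eef_pos: [0.6163, -0.1992, 0.1929]
tcp_rot: [-0.092, 0.986, -0.013, -0.141]
ft_force: [0.6, -0.8, -0.5]
opening: 0.0325
finger_force: 0.0
time: 11.05
eef_pos: [0.617, -0.1995, 0.1939]
tcp_rot: [-0.093, 0.996, -0.0, 0.003]
ft_force: [1.3, 0.3, -0.2]
opening: 0.0092
finger_force: 0.0
{'location': [0.3335, -0.2097, 0.0613], 'p': 0.95}
{'location': [0.6084, -0.2006, 0.1149], 'p': 0.78}
t 11.15 tcp [ 615.8  -200.05  194.31] -> [ 524.24 -217.74  188.  ] F [-0.25 -0.37 -0.12] open 1.8 ff 0.0
  xyz [93.27 -0.49  6.  ] ang [-0.01  0.03  0.01]
t 11.15 tcp [ 615.8  -200.05  194.31] -> [ 524.24 -217.74  118.  ] F [-0.25 -0.37 -0.12] open 1.8 ff 0.0
  xyz [93.5  -0.41 76.  ] ang [-0.01  0.03  0.01]
```

```bash
M="python3 -m handwheel"
$M '[{"xyz":[40,0,0],"angular":[0,0,0],"hand":0},{"xyz":[80,0,0],"angular":[0,0,0],"hand":0},{"xyz":[94,0,20],"angular":[0,0,0],"hand":0},{"xyz":[94,0,55],"angular":[0,0,0],"hand":0},{"xyz":[94,0,90],"angular":[0,0,0],"hand":0}]'
$M '[{"xyz":[-15,0,0],"angular":[0,0,0],"hand":0},{"xyz":[-30,0,0],"angular":[0,0,0],"hand":0},{"xyz":[-45,0,0],"angular":[0,0,0],"hand":0},{"xyz":[-55,0,0],"angular":[0,0,0],"hand":0},{"xyz":[-65,0,0],"angular":[0,0,0],"hand":0}]'
$M '[{"xyz":[-8,0,0],"angular":[0,0,0],"hand":0},{"xyz":[-16,0,0],"angular":[0,0,0],"hand":0},{"xyz":[-22,0,0],"angular":[0,0,0],"hand":0},{"xyz":[-26,0,0],"angular":[0,0,0],"hand":0},{"xyz":[-26,0,0],"angular":[0,0,0],"hand":0}]'
python3 - <<'E'
from h import *
a=get_image('side')
for d in landmark_of(a,'lid_knob')[:3]: print(d)
plan([.0,0,.15],.185,0,(.5095,-.2205,.003))
th=2.3; print('knob at stop', .5095+.983*.124,-.2205+.184*.124,.091)
E
```

```text
time: 11.65
eef_pos: [0.5245, -0.2173, 0.1026]
tcp_rot: [-0.093, 0.996, -0.001, -0.0]
ft_force: [1.3, 0.3, -0.6]
opening: 0.0004
finger_force: 0.0
time: 12.15
eef_pos: [0.5888, -0.2046, 0.1024]
tcp_rot: [-0.094, 0.996, -0.0, -0.001]
ft_force: [0.8, 0.6, 0.2]
opening: 0.0004
finger_force: 0.0
time: 12.65
eef_pos: [0.6139, -0.1999, 0.1023]
tcp_rot: [-0.093, 0.996, -0.0, -0.0]
ft_force: [-0.1, -0.4, 1.1]
opening: 0.0006
finger_force: 0.6
{'location': [0.3359, -0.2068, 0.0629], 'p': 0.72}
{'location': [0.485, 0.1725, -0.0002], 'p': 0.52}
t 12.75 tcp [ 613.62 -200.03  102.43] -> [ 509.5 -220.5  153. ] F [-1.51 -0.84  1.61] open 0.5 ff 0.6209203193429857
  xyz [106.1   -0.78 -50.6 ] ang [-0.    0.    0.02]
knob at stop 0.631392 -0.197684 0.091
```

```bash
M="python3 -m handwheel"
$M '[{"xyz":[15,0,0],"angular":[0,0,0],"hand":0},{"xyz":[45,0,-25],"angular":[0,0,0],"hand":0.3},{"xyz":[75,0,-60],"angular":[0,0,0],"hand":1},{"xyz":[105,0,-85],"angular":[0,0,0],"hand":1},{"xyz":[105,0,-100],"angular":[0,0,0],"hand":1}]'
python3 - <<'E'
from h import *
c,y,pic=boxpose(np.array((.51,-.22)),['box_lip','box_hinge','box']); print(np.round(c,4)*1000,y)
for p in pic:
  for l in('lid_knob','box_hinge','box_lip'):
   for d in landmark_of(p,l)[:3]: print(l,p['shot'],d)
save(pic[0],'k3.png')
plan([.0,0,.024],.185,0,(.5095,-.2205,.003),True)
E
```

```text
time: 13.25
eef_pos: [0.5085, -0.2203, 0.205]
tcp_rot: [-0.093, 0.996, -0.001, 0.001]
ft_force: [-0.0, 0.1, -0.0]
opening: 0.029
finger_force: 0.0
[ 507.8 -217.6] 0.23966958661107501
lid_knob 17 {'location': [0.3351, -0.2142, 0.0622], 'p': 0.71}
lid_knob 17 {'location': [0.6341, -0.1941, 0.089], 'p': 0.69}
box_hinge 17 {'location': [0.2873, -0.1402, 0.0385], 'p': 0.74}
box_hinge 17 {'location': [0.5565, -0.2068, 0.0455], 'p': 0.67}
box_lip 17 {'location': [0.4641, -0.2279, 0.0425], 'p': 0.63}
box_lip 17 {'location': [0.3424, -0.2201, 0.0409], 'p': 0.57}
box_lip 17 {'location': [0.4156, -0.3923, 0.0001], 'p': 0.19}
lid_knob 18 {'location': [0.6331, -0.1959, 0.0915], 'p': 0.74}
lid_knob 18 {'location': [0.5621, -0.2084, 0.0434], 'p': 0.51}
box_hinge 18 {'location': [0.5601, -0.2034, 0.042], 'p': 0.89}
box_lip 18 {'location': [0.715, -0.0086, -0.0013], 'p': 0.59}
t 13.95 tcp [ 510.52 -219.38  202.05] -> [ 509.5 -220.5    8.2] F [-0.02 -0.93  0.48] open 85.2 ff 0.0
  xyz [  1.17  -0.95 193.85] ang [ 0.   -0.    0.02]
```

View pics/k3.png

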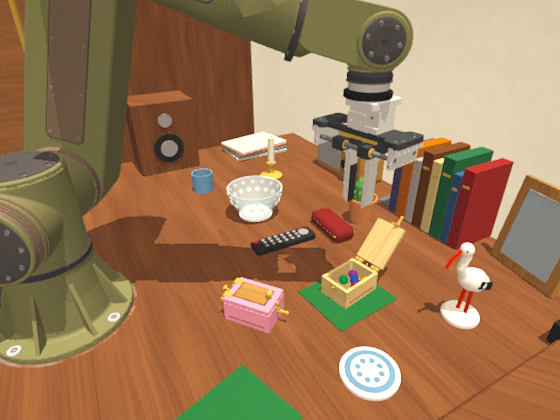

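```bash
M="python3 -m handwheel"
$M '[{"xyz":[-8,0,40],"angular":[0,0,0],"hand":1},{"xyz":[-8,0,80],"angular":[0,0,0],"hand":1},{"xyz":[-8,0,120],"angular":[0,0,0],"hand":1},{"xyz":[-8,0,160],"angular":[0,0,0],"hand":1},{"xyz":[-8,0,193],"angular":[0,0,0],"hand":1}]'
$M '[{"xyz":[0,0,0],"angular":[0,0,0],"hand":0.6},{"xyz":[0,0,0],"angular":[0,0,0],"hand":0.6},{"xyz":[0,0,0],"angular":[0,0,0],"hand":0.6},{"xyz":[0,0,0],"angular":[0,0,0],"hand":0.6}]' 45
python3 -c "
from h import *
plan([.0,0,.024],.185,0,(.5095,-.2205,.003),True)"
```

```text
time: 14.45
eef_pos: [0.5178, -0.2177, 0.0071]
tcp_rot: [-0.093, 0.996, 0.0, -0.0]
ft_force: [-0.4, 0.0, -0.2]
opening: 0.0941
finger_force: 0.0
time: 14.85
eef_pos: [0.5189, -0.2181, 0.0107]
tcp_rot: [-0.093, 0.996, -0.0, 0.001]
ft_force: [-1.5, 3.7, 10.0]
opening: 0.0659
finger_force: 44.8
t 14.85 tcp [ 518.9  -218.12   10.67] -> [ 509.5 -220.5    8.2] F [-1.49  3.75 10.02] open 65.9 ff 44.7961288690567
  xyz [ 9.68 -0.59  2.45] ang [-0.01  0.01  0.02]
```

```bash
M="python3 -m handwheel"
$M '[{"xyz":[0,0,-10],"angular":[0,0,0],"hand":0.6},{"xyz":[0,0,-35],"angular":[0,0,0],"hand":0.6},{"xyz":[0,0,-80],"angular":[0,0,0],"hand":0.6},{"xyz":[0,0,-125],"angular":[0,0,0],"hand":0.6},{"xyz":[0,0,-170],"angular":[0,0,0],"hand":0.6}]'
cat >> h.py <<'E'
BOWL=np.array([.484,.171,0])
def pour(tilt,lipz,dx=.012,yaw=.35,g=(.009,0,.0265)):
    # tool pose that puts the lip at BOWL+dx (radially out), height lipz
    v=R.from_euler('y',-tilt).apply(np.array(g)-[-.046,0,.040])
    plan(np.array([dx,0,lipz])+v,yaw,tilt,BOWL,True)
E
python3 - <<'E'
from h import *
pour(0,.20); pour(0.75,.2); pour(.75,.13); pour(1.4,.12)
E
```

```text
time: 15.35
eef_pos: [0.5178, -0.2177, 0.1819]
tcp_rot: [-0.093, 0.996, -0.0, -0.0]
ft_force: [0.3, -0.4, -5.0]
opening: 0.0655
finger_force: 45.0
t 15.35 tcp [ 517.76 -217.7   181.86] -> [546.94 193.97 167.7 ] F [ 0.31 -0.44 -5.03] open 65.5 ff 44.9987518787384
  xyz [-105.2   399.08   14.14] ang [-0.   -0.   -1.56]
t 15.35 tcp [ 517.76 -217.7   181.86] -> [553.76 196.46 213.86] F [ 0.31 -0.44 -5.03] open 65.5 ff 44.9987518787384
  xyz [-112.36  400.25  -32.02] ang [-0.58 -7.15 -1.48]
t 15.35 tcp [ 517.76 -217.7   181.86] -> [553.76 196.46 143.86] F [ 0.31 -0.44 -5.03] open 65.5 ff 44.9987518787384
  xyz [-112.37  400.25   37.98] ang [-0.58 -7.15 -1.48]
t 15.35 tcp [ 517.76 -217.7   181.86] -> [533.95 189.23 168.71] F [ 0.31 -0.44 -5.03] open 65.5 ff 44.9987518787384
  xyz [-91.56 396.83  13.13] ang [ -1.09 -13.34  -1.29]
```

```bash
M="python3 -m handwheel"
$M '[{"xyz":[-5,20,-4],"angular":[0,0,0],"hand":0.6},{"xyz":[-17,60,-8],"angular":[0,0,0],"hand":0.6},{"xyz":[-28,103,-12],"angular":[0,0,0],"hand":0.6},{"xyz":[-40,146,-16],"angular":[0,0,0],"hand":0.6},{"xyz":[-52,190,-20],"angular":[0,0,0],"hand":0.6}]'
$M '[{"xyz":[-12,45,0],"angular":[0,0,-0.3],"hand":0.6},{"xyz":[-25,90,-4],"angular":[0,0,-0.7],"hand":0.6},{"xyz":[-37,135,-8],"angular":[0,0,-1.1],"hand":0.6},{"xyz":[-50,175,-12],"angular":[0,0,-1.4],"hand":0.6},{"xyz":[-57,205,-12],"angular":[0,0,-1.6],"hand":0.6}]'
python3 - <<'E'
from h import *
for p in [get_image(n) for n in ('side','top')]:
  for l in('lid_knob','box_hinge','box_lip','box','bowl'):
   for d in landmark_of(p,l)[:2]: print(l,p['shot'],np.round(d['location'],3)*1000,round(d['p'],2))
pour(0.75,.21); pour(0.75,.13)
E
```

```text
time: 15.85
eef_pos: [0.5336, -0.02, 0.2003]
tcp_rot: [-0.093, 0.996, -0.0, 0.0]
ft_force: [1.1, 0.1, -5.4]
opening: 0.066
finger_force: 45.0
time: 16.35
eef_pos: [0.5517, 0.1929, 0.2125]
tcp_rot: [-0.178, 0.984, 0.0, 0.0]
ft_force: [0.4, -0.7, -4.4]
opening: 0.0656
finger_force: 45.0
lid_knob 19 [ 335. -208.   64.] 0.84
lid_knob 19 [664. 234. 292.] 0.53
box_hinge 19 [ 283. -141.   41.] 0.83
box_hinge 19 [591. 207. 249.] 0.56
box_lip 19 [501. 172. 246.] 0.72
box_lip 19 [ 344. -222.   42.] 0.7
box 19 [540. 191. 208.] 0.97
box 19 [ 312. -184.    0.] 0.78
bowl 19 [485. 170.  -4.] 0.79
bowl 19 [ 500. -230.    2.] 0.34
lid_knob 20 [659. 238. 294.] 0.64
lid_knob 20 [ 339. -206.   59.] 0.59
box_hinge 20 [481. 169.  -2.] 0.23
box_lip 20 [ 339. -222.   38.] 0.62
box_lip 20 [ 501. -230.    0.] 0.32
box 20 [ 317. -186.    3.] 0.92
bowl 20 [484. 168.   2.] 0.85
t 16.95 tcp [552.08 189.89 211.41] -> [553.76 196.46 223.86] F [ 0.16 -0.39 -3.88] open 66.2 ff 44.99853014945984
  xyz [ -3.85   5.58 -12.45] ang [ 0.01 -7.16  0.03]
t 16.95 tcp [552.08 189.89 211.41] -> [553.76 196.46 143.86] F [ 0.16 -0.39 -3.88] open 66.2 ff 44.99853014945984
  xyz [-3.84  5.59 67.55] ang [ 0.01 -7.16  0.03]
```

```bash
M="python3 -m handwheel"
$M '[{"xyz":[0,2,-4],"angular":[0,-0.6,0],"hand":0.6},{"xyz":[-1,3,-8],"angular":[0,-1.6,0],"hand":0.6},{"xyz":[-2,5,-12],"angular":[0,-2.8,0],"hand":0.6},{"xyz":[-3,5,-12],"angular":[0,-4,0],"hand":0.6},{"xyz":[-4,5,-12],"angular":[0,-5.2,0],"hand":0.6}]'
$M '[{"xyz":[0,0,0],"angular":[0,-1.2,0],"hand":0.6},{"xyz":[0,0,0],"angular":[0,-2.0,0],"hand":0.6}]'
python3 - <<'E'
from h import *
p=get_image('side')
for l in('lid_knob','box_lip','box'):
   for d in landmark_of(p,l)[:2]: print(l,p['shot'],np.round(d['location'],3)*1000,round(d['p'],2))
pour(0.75,.13); pour(1.1,.125); pour(1.4,.125)
E
```

```text
time: 17.45
eef_pos: [0.554, 0.1962, 0.2241]
tcp_rot: [-0.169, 0.947, 0.048, 0.267]
ft_force: [1.2, 0.5, -5.1]
opening: 0.0658
finger_force: 45.0
time: 17.65
eef_pos: [0.5532, 0.1958, 0.2231]
tcp_rot: [-0.163, 0.915, 0.065, 0.364]
ft_force: [0.2, 0.8, -4.2]
opening: 0.0659
finger_force: 45.0
lid_knob 21 [ 334. -214.   62.] 0.91
lid_knob 21 [580. 205. 361.] 0.86
box_lip 21 [494. 173. 209.] 0.88
box_lip 21 [ 340. -221.   40.] 0.88
box 21 [553. 193. 216.] 0.77
box 21 [ 315. -184.    1.] 0.72
t 17.85 tcp [554.13 196.37 223.61] -> [553.76 196.46 143.86] F [ 0.3  -0.15 -4.1 ] open 65.8 ff 44.99885022640228
  xyz [54.7   0.21 58.04] ang [0.03 0.02 0.03]
t 17.85 tcp [554.13 196.37 223.61] -> [545.75 193.54 159.37] F [ 0.3  -0.15 -4.1 ] open 65.8 ff 44.99885022640228
  xyz [50.34  0.25 40.89] ang [ 0.03 -3.32  0.03]
t 17.85 tcp [554.13 196.37 223.61] -> [533.95 189.23 173.71] F [ 0.3  -0.15 -4.1 ] open 65.8 ff 44.99885022640228
  xyz [49.71  0.31 21.84] ang [ 0.04 -6.19  0.02]
```

```bash
M="python3 -m handwheel"
$M '[{"xyz":[12,0,12],"angular":[0,-0.2,0],"hand":0.6},{"xyz":[25,0,25],"angular":[0,-0.6,0],"hand":0.6},{"xyz":[38,0,35],"angular":[0,-1.2,0],"hand":0.6},{"xyz":[46,0,40],"angular":[0,-1.9,0],"hand":0.6},{"xyz":[50,0,41],"angular":[0,-2.6,0],"hand":0.6}]'
$M '[{"xyz":[0,0,-3],"angular":[0,-0.5,0],"hand":0.6},{"xyz":[0,0,-6],"angular":[0,-1.1,0],"hand":0.6},{"xyz":[0,0,-10],"angular":[0,-1.7,0],"hand":0.6},{"xyz":[0,0,-14],"angular":[0,-2.3,0],"hand":0.6},{"xyz":[0,0,-18],"angular":[0,-2.9,0],"hand":0.6}]'
python3 - <<'E'
from h import *
p=get_image('side')
for l in('box_lip','box','bowl'):
   for d in landmark_of(p,l)[:2]: print(l,p['shot'],np.round(d['location'],3)*1000,round(d['p'],2))
pour(1.4,.125); pour(1.6,.125)
save(p,'p.png')
E
```

```text
time: 18.35
eef_pos: [0.5417, 0.2122, 0.1991]
tcp_rot: [-0.145, 0.875, 0.067, 0.456]
ft_force: [0.0, 0.6, -2.7]
opening: 0.0656
finger_force: 45.0
time: 18.85
eef_pos: [0.5102, 0.2045, 0.2981]
tcp_rot: [-0.142, 0.831, 0.079, 0.532]
ft_force: [0.6, -0.5, -4.1]
opening: 0.0656
finger_force: 45.0
box_lip 22 [ 342. -222.   39.] 0.98
box_lip 22 [461. 187. 262.] 0.69
box 22 [512. 206. 291.] 0.69
box 22 [ 315. -182.   -1.] 0.63
bowl 22 [486. 170.  -1.] 0.71
t 19.05 tcp [510.38 204.14 296.93] -> [533.95 189.23 173.71] F [-0.31  0.06 -4.69] open 66.0 ff 44.999476075172424
  xyz [104.62 -19.24  68.17] ang [-0.29 -2.54  0.1 ]
t 19.05 tcp [510.38 204.14 296.93] -> [524.09 185.63 180.92] F [-0.31  0.06 -4.69] open 66.0 ff 44.999476075172424
  xyz [102.52 -19.65  55.61] ang [-0.28 -4.45  0.13]
```

View pics/p.png

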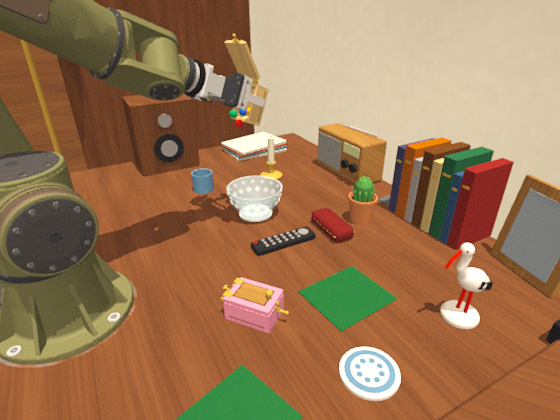

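```bash
python3 -c "
from h import *
s=observe();print(s['joints'],s['joint_vel'],s['time'])
pour(.9,.26,.01)
pour(.9,.2,.01)
"
```

```text
[ 0.31 -0.2   2.21  0.96  0.   -2.55] [-0.    0.02  0.01  0.01 -0.01 -0.  ] 19.05
t 19.05 tcp [510.38 204.14 296.93] -> [549.28 194.83 283.  ] F [-0.31  0.06 -4.69] open 66.0 ff 44.999476075172424
  xyz [ -1.32 -20.95  36.78] ang [-0.31  2.24  0.03]
t 19.05 tcp [510.38 204.14 296.93] -> [549.28 194.83 223.  ] F [-0.31  0.06 -4.69] open 66.0 ff 44.999476075172424
  xyz [ 53.05 -19.78  62.12] ang [-0.31  2.24  0.03]
```

```bash
M="python3 -m handwheel"
$M '[{"xyz":[0,0,0],"angular":[0,1,0],"hand":0.6},{"xyz":[0,0,0],"angular":[0,2.2,0],"hand":0.6},{"xyz":[0,0,0],"angular":[0,3.4,0],"hand":0.6},{"xyz":[0,0,0],"angular":[0,4.6,0],"hand":0.6},{"xyz":[0,0,0],"angular":[0,5.6,0],"hand":0.6}]'
python3 - <<'E'
from h import *
s=observe(); print(s['joints'])
pour(0,.26)
E
```

```text
time: 19.55
eef_pos: [0.5101, 0.2015, 0.2956]
tcp_rot: [-0.157, 0.926, 0.051, 0.338]
ft_force: [0.8, 0.8, -5.1]
opening: 0.0658
finger_force: 45.0
[ 0.31 -0.13  1.92  0.01  0.65 -1.61]
t 19.55 tcp [510.15 201.53 295.65] -> [546.94 193.97 227.7 ] F [ 0.76  0.78 -5.06] open 65.8 ff 44.99851405620575
  xyz [ 19.09 -18.29  73.  ] ang [-0.17  6.67 -0.12]
```

```bash
M="python3 -m handwheel"
$M '[{"xyz":[0,0,0],"angular":[0,1.3,0],"hand":0.6},{"xyz":[0,0,0],"angular":[0,2.6,0],"hand":0.6},{"xyz":[0,-5,0],"angular":[0,3.9,0],"hand":0.6},{"xyz":[0,-10,0],"angular":[0,5.2,0],"hand":0.6},{"xyz":[0,-15,0],"angular":[-0.2,6.7,-0.1],"hand":0.6}]'
python3 - <<'E'
from h import *
s=observe(); print(s['joints'])
p=get_image('side')
for l in ('marble0_center','marble1_center','marble2_center','marble3_center','marble4_center','box','box_lip'):
   for d in landmark_of(p,l)[:1]: print(l,np.round(d['location'],3)*1000,round(d['p'],2))
MAT=(.501,-.2295,.003)
plan([.009,0,.13],.185,0,MAT,True)
plan([.009,0,.0265],.185,0,MAT,True)
E
```

```text
time: 20.05
eef_pos: [0.5154, 0.1894, 0.2964]
tcp_rot: [-0.176, 0.984, 0.003, 0.003]
ft_force: [-0.2, 0.0, -3.9]
opening: 0.0659
finger_force: 45.0
[ 0.28  0.24  1.39  0.01  1.51 -1.64]
marble0_center [381. 164.  12.] 0.38
marble2_center [365. 176.  11.] 0.55
marble3_center [555. 205. 330.] 0.39
marble4_center [190. 453.  13.] 0.44
box [508. 188. 292.] 0.77
box_lip [ 340. -223.   41.] 0.91
t 20.45 tcp [514.53 189.45 297.01] -> [ 509.85 -227.84  114.2 ] F [-0.53  0.08 -3.8 ] open 65.6 ff 44.998676776885986
  xyz [ 151.7  -390.71  178.61] ang [0.06 0.15 1.61]
t 20.45 tcp [514.53 189.45 297.01] -> [ 509.85 -227.84   10.7 ] F [-0.53  0.08 -3.8 ] open 65.6 ff 44.998676776885986
  xyz [ 153.36 -391.19  282.1 ] ang [0.06 0.15 1.61]
```

```bash
python3 - <<'E'
from h import *
a=get_image('side');b=get_image('top')
f=cv2.resize(a['frame'][40:260,120:330],(400,420),interpolation=2); g=cv2.resize(b['frame'][130:330,80:270],(400,420),interpolation=2)
cv2.imwrite('pics/m.png',cv2.cvtColor(np.hstack([f,g]),cv2.COLOR_RGB2BGR))
E
```

```text
(no output)
```

View pics/m.png

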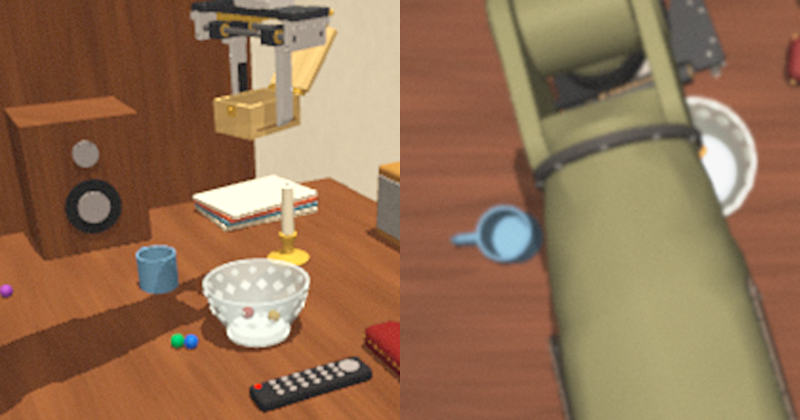

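Two marbles (red and amber) are in the bowl. The wrist limit disturbed the pour, so three are on the table: green at about (365,176) mm, blue at (381,164) and violet at (190,453). I'll put the empty box back first, then pick up each marble.

```bash
M="python3 -m handwheel"
$M '[{"xyz":[8,-20,5],"angular":[0,0.15,0],"hand":0.6},{"xyz":[23,-60,15],"angular":[0,0.15,0],"hand":0.6},{"xyz":[40,-103,25],"angular":[0,0.15,0],"hand":0.6},{"xyz":[57,-148,35],"angular":[0,0.15,0],"hand":0.6},{"xyz":[75,-193,45],"angular":[0,0.15,0],"hand":0.6}]'
$M '[{"xyz":[16,-45,15],"angular":[0,0,0.3],"hand":0.6},{"xyz":[33,-88,30],"angular":[0,0,0.7],"hand":0.6},{"xyz":[50,-130,45],"angular":[0,0,1.1],"hand":0.6},{"xyz":[67,-172,60],"angular":[0,0,1.4],"hand":0.6},{"xyz":[75,-195,70],"angular":[0,0,1.6],"hand":0.6}]'
python3 - <<'E'
from h import *
MAT=(.501,-.2295,.003)
p=get_image('side');q=get_image('top')
for l in ('box','box_lip','mat','marble0_center','marble1_center','marble2_center','marble3_center','marble4_center'):
  for k in (p,q):
   for d in landmark_of(k,l)[:2]: print(l,np.round(d['location'],3)*1000,round(d['p'],2))
plan([.009,0,.0265],.185,0,MAT,True)
E
```

```text
time: 21.05
eef_pos: [0.5113, -0.0188, 0.2497]
tcp_rot: [-0.176, 0.984, 0.002, -0.0]
ft_force: [1.6, -1.2, -3.1]
opening: 0.0658
finger_force: 45.0
time: 21.55
eef_pos: [0.5077, -0.2287, 0.178]
tcp_rot: [-0.091, 0.996, 0.002, -0.001]
ft_force: [-0.0, 0.7, -4.4]
opening: 0.0657
finger_force: 45.0
box [ 316. -184.   -0.] 0.89
box [ 500. -227.  174.] 0.63
box_lip [ 342. -224.   38.] 0.96
box_lip [ 452. -241.  211.] 0.72
box_lip [366. 180.   5.] 0.68
box_lip [479. 191.  20.] 0.2
mat [ 499. -231.    1.] 0.61
mat [616.  -9.  -0.] 0.6
mat [ 199. -362.    1.] 0.97
marble0_center [381. 167.  10.] 0.5
marble0_center [384. 170.  11.] 0.4
marble1_center [ 548. -222.  212.] 0.25
marble1_center [480. 190.  18.] 0.41
marble2_center [365. 177.   5.] 0.36
marble3_center [366. 178.  10.] 0.71
marble3_center [177. 468.  12.] 0.53
marble3_center [510. 165.  22.] 0.5
marble4_center [177. 467.  14.] 0.48
marble4_center [ 628. -230.  296.] 0.53
marble4_center [177. 468.   8.] 0.39
t 22.45 tcp [ 508.67 -225.82  178.72] -> [ 509.85 -227.84   10.7 ] F [-0.19 -0.37 -3.99] open 65.8 ff 44.99867141246796
  xyz [ -1.2   -2.97 168.  ] ang [ 0.04 -0.02  0.01]
```

```bash
M="python3 -m handwheel"
$M '[{"xyz":[-1,-3,45],"angular":[0,0,0],"hand":0.6},{"xyz":[-1,-3,90],"angular":[0,0,0],"hand":0.6},{"xyz":[-1,-3,130],"angular":[0,0,0],"hand":0.6},{"xyz":[-1,-3,155],"angular":[0,0,0],"hand":0.6},{"xyz":[-1,-3,167],"angular":[0,0,0],"hand":0.6}]'
$M '[{"xyz":[0,0,1],"angular":[0,0,0],"hand":0.6},{"xyz":[0,0,1],"angular":[0,0,0],"hand":0.8},{"xyz":[0,0,1],"angular":[0,0,0],"hand":1},{"xyz":[0,0,0],"angular":[0,0,0],"hand":1}]' 10
$M '[{"xyz":[0,0,-30],"angular":[0,0,0],"hand":1},{"xyz":[0,0,-75],"angular":[0,0,0],"hand":1},{"xyz":[0,0,-120],"angular":[0,0,0],"hand":1},{"xyz":[0,0,-165],"angular":[0,0,0],"hand":1}]'
python3 - <<'E'
from h import *
p=get_image('side');q=get_image('top')
for l in ('box','mat','marble0_center','marble2_center','marble4_center'):
  for k in (p,q):
   for d in landmark_of(k,l)[:2]: print(l,np.round(d['location'],3)*1000,round(d['p'],2))
plan([.183,.46,.15],.185,0)
E
```

```text
time: 22.95
eef_pos: [0.5086, -0.2272, 0.0097]
tcp_rot: [-0.093, 0.996, 0.003, -0.003]
ft_force: [-17.0, 26.6, 68.1]
opening: 0.0656
finger_force: 45.1
time: 23.35
eef_pos: [0.5102, -0.2283, 0.0127]
tcp_rot: [-0.093, 0.996, 0.002, -0.001]
ft_force: [0.3, -0.1, 0.5]
opening: 0.0867
finger_force: 0.0
time: 23.75
eef_pos: [0.51, -0.2286, 0.1793]
tcp_rot: [-0.093, 0.996, 0.002, -0.001]
ft_force: [-0.6, 0.5, 0.0]
opening: 0.0941
finger_force: 0.0
box [ 498. -230.   10.] 0.88
box [ 312. -183.    1.] 0.82
mat [ 497. -231.    1.] 0.89
mat [ 631. -225.  131.] 0.71
mat [ 199. -362.    2.] 0.95
marble0_center [382. 166.  10.] 0.45
marble0_center [616.  -8.  -2.] 0.72
marble0_center [382. 172.  11.] 0.62
marble2_center [ 503. -227.    7.] 0.62
marble2_center [366. 179.   9.] 0.49
marble2_center [364. 180.   4.] 0.63
marble4_center [177. 468.  11.] 0.62
marble4_center [ 501. -228.    4.] 0.45
marble4_center [179. 465.   5.] 0.51
marble4_center [ 629. -223.  128.] 0.48
t 24.35 tcp [ 510.04 -228.54  176.08] -> [ 95.26 485.81 150.  ] F [ 0.09  0.21 -0.2 ] open 93.6 ff 0.0
  xyz [275.55 778.55  31.  ] ang [ 0.05 -0.03  0.01]
```

```bash
cat >> h.py <<'E'
def onplane(p,uv,z):
    T=np.array(p['world_from_camera']); d=T[:3,:3]@[(uv[0]-p['cx'])/p['fx'],-(uv[1]-p['cy'])/p['fy'],-1]
    return T[:3,3]+d*(z-T[2,3])/d[2]
def proj(p,X):
    T=np.array(p['world_from_camera']); c=T[:3,:3].T@(np.array(X)-T[:3,3])
    return np.array([p['cx']-p['fx']*c[0]/c[2], p['cy']+p['fy']*c[1]/c[2]])
HUE={'blue':(100,120),'green':(60,90),'violet':(135,160),'red':(170,180),'amber':(15,25)}
def marble(p,name,near,w=14):
    h=cv2.cvtColor(p['frame'],cv2.COLOR_RGB2HSV); u,v=proj(p,(*near,.01)); lo,hi=HUE[name]
    m=(h[...,0]>=lo)&(h[...,0]<=hi)&(h[...,1]>110)&(h[...,2]>50)
    ys,xs=np.nonzero(m); k=(abs(xs-u)<w)&(abs(ys-v)<w)
    return (k.sum(), onplane(p,(xs[k].mean(),ys[k].mean()),.010)[:2]*1000) if k.sum()>4 else (0,None)
E
python3 - <<'E'
from h import *
for c in('side','top'):
    p=get_image(c)
    for n,x in (('blue',(.382,.168)),('green',(.365,.179)),('violet',(.178,.467))): print(c,n,*marble(p,n,x))
plan([.365,.179,.15],0,0)
E
```

```text
side blue 38 [382.46 170.46]
side green 38 [366.23 181.25]
side violet 33 [180.48 469.73]
top blue 36 [381.15 169.55]
top green 30 [366.77 181.2 ]
top violet 43 [179.75 469.07]
t 24.45 tcp [ 510.13 -228.58  176.35] -> [365. 179. 150.] F [0.33 0.44 0.01] open 94.0 ff 0.0
  xyz [ 67.28 427.24  28.64] ang [ 0.04 -0.03  1.77]
```

```bash
M="python3 -m handwheel"
$M '[{"xyz":[7,43,0],"angular":[0,0,0],"hand":0.5},{"xyz":[14,86,0],"angular":[0,0,0],"hand":0.5},{"xyz":[20,130,0],"angular":[0,0,0],"hand":0.5},{"xyz":[27,173,0],"angular":[0,0,0],"hand":0.5},{"xyz":[34,216,0],"angular":[0,0,0],"hand":0.5}]'
$M '[{"xyz":[7,43,0],"angular":[0,0,1.2],"hand":0.5},{"xyz":[14,86,5],"angular":[0,0,2.5],"hand":0.5},{"xyz":[20,130,10],"angular":[0,0,3.8],"hand":0.5},{"xyz":[27,173,20],"angular":[0,0,5.1],"hand":0.5},{"xyz":[34,216,30],"angular":[0,0,6.4],"hand":0.5}]'
python3 - <<'E'
from h import *
plan([.364,.183,.0],-.63,0)   # p rotated by yaw; see below
s=observe(); yaw=-.63; Rz=R.from_euler('z',-yaw)
plan(Rz.apply([.364,.183,.004]),yaw)
E
```

```text
time: 24.95
eef_pos: [0.436, -0.0212, 0.1778]
tcp_rot: [-0.093, 0.996, 0.002, -0.001]
ft_force: [1.3, 0.5, 0.6]
opening: 0.0574
finger_force: 0.0
time: 25.45
eef_pos: [0.3682, 0.1717, 0.152]
tcp_rot: [0.219, 0.976, 0.002, -0.002]
ft_force: [2.0, -0.3, 0.1]
opening: 0.0468
finger_force: 0.0
t 25.45 tcp [368.2  171.71 151.98] -> [401.94 -66.58   0.  ] F [ 2.   -0.34  0.1 ] open 46.8 ff 0.0
  xyz [-132.77 -201.57  150.87] ang [ 0.02 -0.04  1.81]
t 25.45 tcp [368.2  171.71 151.98] -> [364. 183.   4.] F [ 2.   -0.34  0.1 ] open 46.8 ff 0.0
  xyz [  8.02   7.99 148.04] ang [ 0.02 -0.04  1.81]
```

```bash
cat >> h.py <<'E'
def goto(x,y,z,yaw): plan(R.from_euler('z',-yaw).apply([x,y,z]),yaw)
E
M="python3 -m handwheel"
$M '[{"xyz":[4,4,20],"angular":[0,0,1],"hand":0.5},{"xyz":[8,8,55],"angular":[0,0,1.8],"hand":0.5},{"xyz":[8,8,95],"angular":[0,0,1.8],"hand":0.5},{"xyz":[8,8,130],"angular":[0,0,1.8],"hand":0.5},{"xyz":[8,8,146],"angular":[0,0,1.8],"hand":0.5}]'
$M '[{"xyz":[0,0,0],"angular":[0,0,0],"hand":0},{"xyz":[0,0,0],"angular":[0,0,0],"hand":0},{"xyz":[0,0,0],"angular":[0,0,0],"hand":0}]' 10
python3 -c "
from h import *
goto(.478,.175,.1,-.63);goto(.45,.175,.1,-.63)"
```

```text
time: 25.95
eef_pos: [0.3632, 0.181, 0.0036]
tcp_rot: [0.307, 0.952, 0.0, -0.003]
ft_force: [-0.5, 0.7, 0.5]
opening: 0.047
finger_force: 0.0
time: 26.25
eef_pos: [0.3653, 0.1817, 0.0072]
tcp_rot: [0.307, 0.952, 0.002, -0.001]
ft_force: [0.4, 0.3, -0.4]
opening: 0.0267
finger_force: 0.0
t 26.25 tcp [365.26 181.72   7.16] -> [478. 175. 100.] F [ 0.44  0.35 -0.36] open 26.7 ff 0.0
  xyz [-95.05  60.71 -93.04] ang [ 0.03 -0.04  0.06]
t 26.25 tcp [365.26 181.72   7.16] -> [450. 175. 100.] F [ 0.44  0.35 -0.36] open 26.7 ff 0.0
  xyz [-72.33  44.35 -93.  ] ang [ 0.03 -0.04  0.06]
```

```bash
M="python3 -m handwheel"
$M '[{"xyz":[0,0,0],"angular":[0,0,0],"hand":0},{"xyz":[0,0,0],"angular":[0,0,0],"hand":0},{"xyz":[0,0,-30],"angular":[0,0,0],"hand":0},{"xyz":[0,0,-75],"angular":[0,0,0],"hand":0},{"xyz":[0,0,-118],"angular":[0,0,0],"hand":0}]'
$M '[{"xyz":[-32,20,0],"angular":[0,0,0],"hand":0},{"xyz":[-64,40,0],"angular":[0,0,0],"hand":0},{"xyz":[-95,60,0],"angular":[0,0,0],"hand":0},{"xyz":[-95,60,30],"angular":[0,0,0],"hand":0},{"xyz":[-95,60,50],"angular":[0,0,0],"hand":0}]'
python3 -c "
from h import *
goto(.384,.168,.12,-.63); goto(.384,.168,.005,-.63)"
```

```text
time: 26.75
eef_pos: [0.3645, 0.1808, 0.1258]
tcp_rot: [0.307, 0.952, 0.001, -0.002]
ft_force: [0.5, 0.5, 0.4]
opening: 0.0193
finger_force: 10.0
time: 27.25
eef_pos: [0.4772, 0.174, 0.0724]
tcp_rot: [0.307, 0.952, 0.001, -0.002]
ft_force: [-0.9, 0.1, -1.0]
opening: 0.0188
finger_force: 10.0
t 27.25 tcp [477.19 174.    72.44] -> [384. 168. 120.] F [-0.95  0.11 -1.04] open 18.8 ff 10.000011026859283
  xyz [ 72.32 -59.33 -47.24] ang [ 0.01 -0.05  0.05]
t 27.25 tcp [477.19 174.    72.44] -> [384. 168.   5.] F [-0.95  0.11 -1.04] open 18.8 ff 10.000011026859283
  xyz [ 71.72 -59.45  67.76] ang [ 0.01 -0.05  0.05]
```

```bash
M="python3 -m handwheel"
$M '[{"xyz":[0,0,0],"angular":[0,0,0],"hand":0.4},{"xyz":[0,0,0],"angular":[0,0,0],"hand":0.4},{"xyz":[0,0,-10],"angular":[0,0,0],"hand":0.4},{"xyz":[0,0,-35],"angular":[0,0,0],"hand":0.4},{"xyz":[0,0,-50],"angular":[0,0,0],"hand":0.4}]'
$M '[{"xyz":[24,-20,0],"angular":[0,0,0],"hand":0.5},{"xyz":[48,-40,0],"angular":[0,0,0],"hand":0.5},{"xyz":[72,-59,0],"angular":[0,0,0],"hand":0.5}]'
python3 - <<'E'
from h import *
for c in('side','top'):
    p=get_image(c); print(c,*marble(p,'blue',(.382,.170))); 
    for n in('green',): print([(np.round(d['location'],3)*1000,round(d['p'],2)) for d in landmark_of(p,'marble2_center')[:2]])
goto(.384,.168,.005,-.63)
E
```

```text
time: 27.75
eef_pos: [0.4779, 0.1744, 0.1272]
tcp_rot: [0.307, 0.952, 0.002, -0.001]
ft_force: [0.2, -0.0, -0.0]
opening: 0.0379
finger_force: 0.0
time: 28.05
eef_pos: [0.3835, 0.1684, 0.1257]
tcp_rot: [0.307, 0.952, 0.002, -0.001]
ft_force: [0.0, 0.2, -0.3]
opening: 0.047
finger_force: 0.0
side 40 [382.52 170.39]
[]
top 0 None
[]
t 28.25 tcp [384.89 168.71 125.81] -> [384. 168.   5.] F [-0.29  0.09 -0.01] open 47.1 ff 0.0
  xyz [ -0.05  -1.59 120.8 ] ang [ 0.04 -0.03  0.06]
```

```bash
M="python3 -m handwheel"
$M '[{"xyz":[3,-1,40],"angular":[0,0,0],"hand":0.5},{"xyz":[3,-1,80],"angular":[0,0,0],"hand":0.5},{"xyz":[3,-1,110],"angular":[0,0,0],"hand":0.5},{"xyz":[3,-1,120],"angular":[0,0,0],"hand":0.5},{"xyz":[3,-1,120],"angular":[0,0,0],"hand":0}]' 10
$M '[{"xyz":[0,0,0],"angular":[0,0,0],"hand":0},{"xyz":[0,0,0],"angular":[0,0,0],"hand":0},{"xyz":[0,0,0],"angular":[0,0,0],"hand":0},{"xyz":[0,0,0],"angular":[0,0,0],"hand":0},{"xyz":[0,0,-20],"angular":[0,0,0],"hand":0}]'
$M '[{"xyz":[0,0,-40],"angular":[0,0,0],"hand":0},{"xyz":[0,0,-80],"angular":[0,0,0],"hand":0},{"xyz":[-20,15,-98],"angular":[0,0,0],"hand":0},{"xyz":[-48,38,-98],"angular":[0,0,0],"hand":0},{"xyz":[-75,60,-98],"angular":[0,0,0],"hand":0}]'
python3 -c "
from h import *
goto(.48,.172,.075,-.63)"
```

```text
time: 28.75
eef_pos: [0.3811, 0.1697, 0.0037]
tcp_rot: [0.307, 0.952, 0.001, -0.003]
ft_force: [-0.2, -0.2, 0.7]
opening: 0.042
finger_force: 0.0
time: 29.25
eef_pos: [0.3799, 0.1694, 0.0232]
tcp_rot: [0.307, 0.952, 0.001, -0.003]
ft_force: [0.9, 0.0, -0.9]
opening: 0.0194
finger_force: 10.0
time: 29.75
eef_pos: [0.4786, 0.1743, 0.123]
tcp_rot: [0.307, 0.952, 0.002, -0.001]
ft_force: [0.7, 0.3, 0.3]
opening: 0.019
finger_force: 10.0
t 29.75 tcp [478.64 174.34 122.98] -> [480. 172.  75.] F [0.7  0.29 0.26] open 19.0 ff 10.000088810920715
  xyz [-2.64 -1.26 47.97] ang [ 0.03 -0.03  0.06]
```

```bash
M="python3 -m handwheel"
$M '[{"xyz":[0,0,30],"angular":[0,0,0],"hand":0},{"xyz":[0,0,48],"angular":[0,0,0],"hand":0},{"xyz":[0,0,48],"angular":[0,0,0],"hand":0.4},{"xyz":[0,0,48],"angular":[0,0,0],"hand":0.4},{"xyz":[0,0,30],"angular":[0,0,0],"hand":0.4}]'
$M '[{"xyz":[0,0,-45],"angular":[0,0,0],"hand":0.4},{"xyz":[40,5,-50],"angular":[0,0,0],"hand":0.5},{"xyz":[85,11,-50],"angular":[0,0,0],"hand":0.5},{"xyz":[130,18,-50],"angular":[0,0,0],"hand":0.5},{"xyz":[175,25,-50],"angular":[0,0,0],"hand":0.5}]'
$M '[{"xyz":[45,7,0],"angular":[0,0,0],"hand":0.5},{"xyz":[90,14,0],"angular":[0,0,0],"hand":0.5},{"xyz":[135,20,0],"angular":[0,0,0],"hand":0.5},{"xyz":[180,28,20],"angular":[0,0,0],"hand":0.5},{"xyz":[225,35,40],"angular":[0,0,0],"hand":0.5}]'
python3 - <<'E'
from h import *
p=get_image('side'); print(*marble(p,'violet',(.18,.469)))
q=get_image('top'); print(*marble(q,'violet',(.18,.469)))
for k in range(5):
  for r in (p,q): print(k,[(np.round(d['location'],3)*1000,round(d['p'],2)) for d in landmark_of(r,f'marble{k}_center')[:2]])
goto(.180,.4694,.005,-.63)
E
```

```text
time: 30.25
eef_pos: [0.4764, 0.1742, 0.0916]
tcp_rot: [0.307, 0.952, 0.001, -0.003]
ft_force: [-0.2, -0.3, 0.2]
opening: 0.0367
finger_force: 0.0
time: 30.75
eef_pos: [0.3487, 0.2978, 0.1444]
tcp_rot: [0.307, 0.952, 0.003, -0.001]
ft_force: [0.9, 0.1, -0.1]
opening: 0.0472
finger_force: 0.0
time: 31.25
eef_pos: [0.1862, 0.4587, 0.1055]
tcp_rot: [0.307, 0.952, 0.004, -0.002]
ft_force: [1.6, 0.0, -0.1]
opening: 0.0469
finger_force: 0.0
34 [180.76 469.76]
29 [179.84 470.69]
0 []
0 [(array([504., 178.,  23.]), 0.61), (array([ 620., -206.,   87.]), 0.16)]
1 [(array([477.,  -2.,   1.]), 0.15)]
1 [(array([483., 196.,  18.]), 0.38)]
2 []
2 [(array([474., 171.,  16.]), 0.57)]
3 []
3 [(array([516., 160.,  20.]), 0.47)]
4 [(array([175., 468.,  11.]), 0.53)]
4 [(array([182., 470.,   6.]), 0.48)]
t 31.85 tcp [188.08 456.45 104.1 ] -> [180.  469.4   5. ] F [-0.67 -0.12 -0.1 ] open 47.1 ff 0.0
  xyz [13.63  5.58 99.18] ang [ 0.02 -0.05  0.05]
```

Four marbles are in the bowl. Now the violet one.

```bash
M="python3 -m handwheel"
$M '[{"xyz":[14,6,30],"angular":[0,0,0],"hand":0.5},{"xyz":[14,6,65],"angular":[0,0,0],"hand":0.5},{"xyz":[14,6,90],"angular":[0,0,0],"hand":0.5},{"xyz":[14,6,98],"angular":[0,0,0],"hand":0.5},{"xyz":[14,6,98],"angular":[0,0,0],"hand":0}]' 10
$M '[{"xyz":[0,0,0],"angular":[0,0,0],"hand":0},{"xyz":[0,0,0],"angular":[0,0,0],"hand":0},{"xyz":[0,0,0],"angular":[0,0,0],"hand":0},{"xyz":[0,0,0],"angular":[0,0,0],"hand":0},{"xyz":[0,0,-30],"angular":[0,0,0],"hand":0}]'
$M '[{"xyz":[0,0,-45],"angular":[0,0,0],"hand":0},{"xyz":[0,0,-90],"angular":[0,0,0],"hand":0},{"xyz":[-40,-6,-115],"angular":[0,0,0],"hand":0},{"xyz":[-85,-12,-115],"angular":[0,0,0],"hand":0},{"xyz":[-130,-19,-115],"angular":[0,0,0],"hand":0}]'
$M '[{"xyz":[-45,-7,0],"angular":[0,0,0],"hand":0},{"xyz":[-90,-14,0],"angular":[0,0,0],"hand":0},{"xyz":[-135,-20,0],"angular":[0,0,0],"hand":0},{"xyz":[-180,-27,0],"angular":[0,0,0],"hand":0},{"xyz":[-225,-34,0],"angular":[0,0,0],"hand":0}]'
python3 -c "
from h import *
goto(.476,.165,.075,-.63)"
```

```text
time: 32.35
eef_pos: [0.1794, 0.4698, 0.0054]
tcp_rot: [0.307, 0.952, 0.001, -0.002]
ft_force: [-0.3, -0.1, 0.8]
opening: 0.0421
finger_force: 0.0
time: 32.85
eef_pos: [0.1787, 0.4684, 0.0339]
tcp_rot: [0.307, 0.952, -0.001, -0.002]
ft_force: [-0.1, 0.3, 0.3]
opening: 0.0188
finger_force: 10.0
time: 33.35
eef_pos: [0.2751, 0.3773, 0.1513]
tcp_rot: [0.306, 0.952, 0.002, -0.002]
ft_force: [0.9, -0.2, 0.0]
opening: 0.019
finger_force: 10.0
time: 33.85
eef_pos: [0.438, 0.2175, 0.1494]
tcp_rot: [0.307, 0.952, 0.002, -0.002]
ft_force: [1.2, 0.7, 0.0]
opening: 0.0191
finger_force: 10.0
t 33.85 tcp [438.01 217.51 149.38] -> [476. 165.  75.] F [1.16 0.68 0.01] open 19.1 ff 10.00070035457611
  xyz [-61.86 -20.56  74.05] ang [ 0.02 -0.04  0.06]
```

```bash
M="python3 -m handwheel"
$M '[{"xyz":[-31,-10,0],"angular":[0,0,0],"hand":0},{"xyz":[-62,-20,0],"angular":[0,0,0],"hand":0},{"xyz":[-62,-20,40],"angular":[0,0,0],"hand":0},{"xyz":[-62,-20,70],"angular":[0,0,0],"hand":0},{"xyz":[-62,-20,70],"angular":[0,0,0],"hand":0.4}]'
$M '[{"xyz":[0,0,0],"angular":[0,0,0],"hand":0.4},{"xyz":[0,0,0],"angular":[0,0,0],"hand":0.4},{"xyz":[0,0,-25],"angular":[0,0,0],"hand":0.4},{"xyz":[0,0,-60],"angular":[0,0,0],"hand":0.4},{"xyz":[0,0,-100],"angular":[0,0,0],"hand":0.4}]'
$M '[{"xyz":[45,0,0],"angular":[0,0,0],"hand":0.4},{"xyz":[90,0,0],"angular":[0,0,0],"hand":0.4},{"xyz":[135,10,0],"angular":[0,0,0],"hand":0.4},{"xyz":[180,20,0],"angular":[0,0,0],"hand":0.4},{"xyz":[225,30,0],"angular":[0,0,0],"hand":0.4}]'
python3 - <<'E'
from h import *
p=get_image('side');q=get_image('top')
for k in [f'marble{i}_center' for i in range(5)]+['bowl','box','mat','box_lip','box_hinge','lid_knob','stork','cactus','candle','remote','coaster','cup','glasses_case']:
  print(k,*[(np.round(np.array(d['location'])*1000).tolist(),round(d['p'],2)) for r in (p,q) for d in landmark_of(r,k)[:2]])
f=cv2.resize(p['frame'][140:340,160:400],(400,333),interpolation=2); g=cv2.resize(q['frame'][130:330,180:420],(400,333),interpolation=2)
cv2.imwrite('pics/e.png',cv2.cvtColor(np.hstack([f,g]),cv2.COLOR_RGB2BGR))
E
```

```text
time: 34.35
eef_pos: [0.4734, 0.1662, 0.0757]
tcp_rot: [0.307, 0.952, -0.0, -0.005]
ft_force: [-0.6, 0.1, 0.6]
opening: 0.0234
finger_force: 0.0
time: 34.85
eef_pos: [0.4754, 0.1667, 0.1811]
tcp_rot: [0.307, 0.952, 0.002, -0.002]
ft_force: [-0.3, -0.1, 0.9]
opening: 0.0379
finger_force: 0.0
time: 35.35
eef_pos: [0.3093, 0.3238, 0.1818]
tcp_rot: [0.307, 0.952, 0.003, -0.001]
ft_force: [0.4, 0.7, -0.8]
opening: 0.0375
finger_force: 0.0
marble0_center ([503.0, 179.0, 22.0], 0.63)
marble1_center ([648.0, -375.0, -4.0], 0.67) ([617.0, -8.0, 3.0], 0.6) ([482.0, 192.0, 20.0], 0.39) ([420.0, -394.0, -0.0], 0.36)
marble2_center ([618.0, -9.0, -2.0], 0.26)
marble3_center ([515.0, 162.0, 20.0], 0.47)
marble4_center ([455.0, -238.0, 44.0], 0.3) ([480.0, 142.0, 21.0], 0.56)
bowl ([485.0, 171.0, 1.0], 0.85) ([483.0, 170.0, 1.0], 0.87)
box ([499.0, -229.0, 7.0], 0.97) ([315.0, -185.0, 1.0], 0.69) ([317.0, -186.0, 1.0], 0.92) ([503.0, -231.0, 3.0], 0.78)
mat ([501.0, -230.0, -2.0], 0.87) ([200.0, -365.0, 1.0], 0.97) ([500.0, -228.0, -0.0], 0.7)
box_lip ([344.0, -222.0, 38.0], 0.62) ([456.0, -239.0, 
[... 194 characters left out ...]
.0, 90.0], 0.58) ([620.0, -205.0, 91.0], 0.89) ([336.0, -206.0, 61.0], 0.75)
stork ([648.0, -374.0, -0.0], 0.7) ([545.0, -221.0, 43.0], 0.32) ([648.0, -376.0, -1.0], 0.71)
cactus ([717.0, -4.0, 0.0], 0.64) ([716.0, -6.0, 1.0], 0.79) ([479.0, -5.0, 3.0], 0.36)
candle ([645.0, 372.0, -4.0], 0.75) ([643.0, 373.0, -2.0], 0.59) ([622.0, -206.0, 91.0], 0.27)
remote ([479.0, -2.0, 1.0], 0.73) ([479.0, -4.0, 2.0], 0.69)
coaster ([414.0, -391.0, -3.0], 0.69) ([420.0, -392.0, -4.0], 0.87)
cup ([407.0, 384.0, -1.0], 0.97) ([632.0, -224.0, 132.0], 0.55) ([406.0, 385.0, 1.0], 0.86) ([516.0, 161.0, 19.0], 0.56)
glasses_case ([617.0, -5.0, -2.0], 0.97) ([718.0, -4.0, 3.0], 0.56) ([616.0, -10.0, 2.0], 0.67)
```

View pics/e.png

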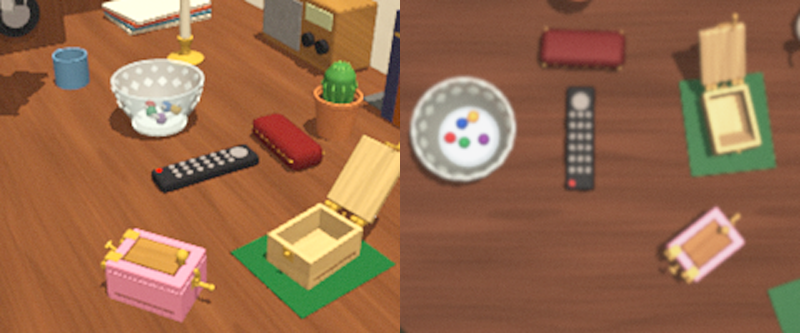

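All five marbles show in the bowl (top view, around (465,130)). The empty box stands on its mat with the lid back, nothing else has moved, and the arm is clear.

```bash
python3 -c "
from rig import *
print(finish_job())"
```

```text
the job is handed in; nothing more can be done
None
```

The job is handed in with all five marbles in the bowl, the empty box upright on the middle of its mat with the lid back, and the bowl and bystanders where they were; only two marbles (red, amber) went in by tipping, because a wrist joint limit spoiled the pour and I picked the other three off the shelf with the gripper, and the hand-in returned no verdict.

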